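# Tighten the large union with the ratchet wrench

### The arm

A 6-joint arm with a two-finger parallel gripper is mounted at the origin on the work surface. World frame = base frame: x ahead of the robot, y to its left, z up, the work surface at z = 0. Lengths are in m, angles in rad, forces in N, time in s.
With the tool pointing down it reaches from about 0.275 to 0.775 m from the base axis. Payload 14.6 kg.
Tool frame: the origin (TCP) lies on the centre line of the jaws, within the pads' length; the fingertips stand manip.tip_reach ahead of it and the grasp point (between the pads) lies 8 mm behind it (manip.tip_reach is the distance from the TCP to the fingertips, in m); z points along the fingers, x is the direction in which the jaws open and shut, and the axes are right-handed (so a half turn about z gives the same grasp; the last joint's range is limited). The gripper opens to 85 mm and grips with 20 to 120 N. Pads are 22 mm wide; open, the fingers measure 114 mm over their backs; the gripper's body (76 mm by 85 mm) begins 54 mm behind the grasp point. The pads swing forward as they close: fully open they stand 13 mm farther back than shut.
Start: joints at [-1.408, 0.263, -0.048, 1.259, 0, 1.415], TCP at [0.164, -0.499, 0.242] pointing down, gripper open.
Joint ranges: [-2.65, 2.65], [-0.89, 1.7], [-1.18, 1.37], [-2.13, 2.11], [-1.35, 1.29], [-3.14, 3.14]. Speed limits (rad/s): [1.89, 1.89, 2.57, 2.79, 3.14, 3.14].

### API

Orientations are given as a rotation vector (axis times angle).
In Python, from plant import manip gives the robot as it stands.
- The arm moves only by the tool apply_moves, never from a script. Its argument "steps" is a list of rows, each an object with "grip": the finger opening in mm, from 0 to 85.4; "xyz": the shift along the tool's x, y, z in mm, a list of three; "spin": the turn about the tool's z in degrees. In form: [{"grip": grip, "xyz": [dx, dy, dz], "spin": spin}, ...]. A call has 1 to 12 rows; each row is the pose to reach, as a shift and turn from the pose commanded when the call began, along the tool's axes at that moment; what a row does not reach only later rows make up. A row lasts 1/8 s, in which the tool goes at most 62.5 mm and 10.7 degrees, less where a joint would pass 70% of its speed; a pose out of reach is approached as far as the arm can. A call with a gripper value outside its range is refused whole. The fingers move at their own pace and stop on an object; "newtons" is the grip in N (left out, the last holds). Time passes only in rows, so rows that repeat a pose let the fingers close. It gives the time, the measured TCP pose, the force and the opening at its end, in the units of the state.
- manip.sense(): the state, without advancing time (a new reading comes with each control period).
- manip.camera(name): name is "side" or "top"; returns a dict with "image" (384x512x3 uint8, blue, green, red), "fx", "fy", "cx", "cy" (pixels), "dist" ([k1, k2, p1, p2, k3] as OpenCV has them; the pictures are not rectified), "R" (3x3) and "t" (3): a world point X has camera coordinates R X + t. Camera axes: x right, y down, z forward; pixel columns grow to the right and rows downward; lengths in m; the calibration is good to about 2 mm. A picture is of the moment at which its call begins. There is no depth.
- manip.job_done(): hands the job in, once; it reports no verdict.
The state is a dict: "time_s": time; "joint_positions": joint angles; "qvel": joint speeds; "joint_efforts": joint torques, N m; "ee_pos": TCP position; "orientation": TCP orientation; "ft_force": force on the tool from outside, world axes, zero at the start; "moment": the same for the moment, N m; "finger_gap": finger opening in m.
Only numpy, scipy, OpenCV 4.12 (cv2) and the standard library are available. Lean on these libraries where they do the work, as an engineer would, in place of code of your own. Each camera call takes 0.05 s, during which the arm holds its last target.

### The job

Two brass unions stand on the bench, each with a ratchet ring wrench sitting on its nut. Hold the wrench on the larger nut and swing it back and forth to tighten that nut, clockwise seen from above, until the raised dark steel rib on top of the nut points at the steel pointer tab fixed to its stand; stop there, because the ratchet cannot turn it back, and let go. Turn the nut only with its wrench, never with the fingers, and leave the smaller union's wrench where it is.

Things in the scene. Friction and masses are not known exactly. Their poses are not given: they have to be found in the camera images.
- large_nut (a joint): angle of the large nut in rad: 0 when its rib points at the pointer tab, negative before that, growing as it is tightened (clockwise from above). Starts between -2.4 and -1.7. The nut is stiff (0.8 N m, about 5 N at the grip), stays where it is left, and nothing stops it at 0.
- large_nut_top (a point): brass hexagon nut, 50 mm across flats, on a fixed 130 mm square grey stand; origin on its upright axis at its top face, 79 mm above the bench; x runs along the raised rib (26 mm long, 5 high) to its outer end, z up. Pointer tab: steel strip 54 mm from the axis, 85 mm high, its tip bent in over the ring. Bearing of the tab = bearing of the nut's x axis (anticlockwise positive) + joint value.
- large_grip (a point): centre of the large wrench's rubber grip (95 mm long, 22 wide, 15 thick), 150 mm from the nut's axis, 70 mm above the bench; x points along the handle to the nut. Swings level about that axis, 0.62 rad either way from opposite the tab (stop posts). Clockwise (towards +y) it drives the nut after up to 15 deg of play; back, it slips and the nut stays. Ring head 80 mm across. Stays where left.
- small_grip (a point): centre of the other, smaller wrench's grip (ring head 54 mm across, on a nut 30 mm across flats), 135 mm from its nut's axis, 70 mm above the bench, on a stand of the same kind. Not to be moved. Which stand is on the left varies.

How it is judged:
At the end, for the whole second after the job is handed in: The large nut's rib points at the pointer tab within 0.26 rad (15 degrees) either way, the nut is at rest and the wrench is let go (it may stay at any angle) (value of joint large_nut between -0.26 and 0.26 rad and velocity of joint large_nut between -0.05 and 0.05 rad/s); the robot touches nothing.
It fails at once if the fingers press on the large nut itself with more than 2 N (contact force between the fingers and large_nut above 2 N).
It fails at once if the smaller union's wrench grip is moved by more than 20 mm (distance of small_grip from where it was at the start of the episode above 0.02 m).
It also fails if it takes over 51 s, if anything falls off the work surface, if the arm or the gripper's body presses on something with over 40 N, if the wrist force passes 120 N, or if a joint passes its speed limit or range.

## Working session

There is one attempt and no reset: what is moved stays moved. The work goes in short steps, Python scripts to look and compute and a tool call to move; the robot and the scene stay as the last step left them, time stands still between calls to the robot, and variables do not carry over. Pictures are saved under pics/ and viewed, and the job is handed in when it is done.

Besides the shell and the picture viewer there is one more tool, called after "Emit:" as a command line: name --argument value ..., lists and objects as JSON in quotes. apply_moves: Moves the arm, as the interface text tells. Its arguments: {"type":"object","properties":{"steps":{"type":"array","items":{"type":"object","properties":{"grip":{"type":"number"},"xyz":{"type":"array","items":{"type":"number"}},"spin":{"type":"number"}}}},"newtons":{"type":"number"}},"required":["steps"]}

```bash
mkdir -p pics
cat > h.py <<'E'
import numpy as np, cv2
from plant import manip
def snap(n,f):
    c=manip.camera(n); cv2.imwrite('pics/'+f,c['image']); np.savez('pics/'+f+'.npz',**c); return c
def ld(f): return dict(np.load('pics/'+f+'.npz'))
def ray(c,u,v,z):
    K=np.array([[c['fx'],0,c['cx']],[0,c['fy'],c['cy']],[0,0,1.]])
    p=cv2.undistortPoints(np.array([[[u,v]]],float),K,np.array(c['dist'],float))[0,0]
    R=np.array(c['R']);C=-R.T@c['t'];d=R.T@np.r_[p,1]
    return C+d*(z-C[2])/d[2]
def proj(c,X):
    K=np.array([[c['fx'],0,c['cx']],[0,c['fy'],c['cy']],[0,0,1.]])
    return cv2.projectPoints(np.array(X,float).reshape(-1,3),cv2.Rodrigues(np.array(c['R'],float))[0],np.array(c['t'],float),K,np.array(c['dist'],float))[0].reshape(-1,2)
E
python3 - <<'E'
from h import *
for n in('top','side'): c=snap(n,n+'0.png'); print(n,-np.array(c['R']).T@c['t'])
s=manip.sense(); print(s, manip.tip_reach)
E
```

```text
top [0.50828214 0.00299409 0.98604608]
side [0.3339955  0.3732659  0.68026451]
{'time_s': 0.1, 'joint_positions': array([-1.40831012e+00,  2.63440135e-01, -4.88397167e-02,  1.25938243e+00,
        3.16136931e-05,  1.41551637e+00]), 'qvel': array([-1.38836489e-03, -1.22274708e-03,  3.65225237e-03,  2.40925425e-03,
        8.35702752e-04,  5.26678683e-05]), 'joint_efforts': array([ 2.27352401e-03, -6.38579035e+01,  3.85063219e+01,  9.98114061e-03,
       -2.95158065e-05,  8.59556053e-06]), 'ee_pos': array([ 0.16401185, -0.49849635,  0.24190369]), 'orientation': array([-2.54441539e+00,  1.84162424e+00,  9.30119986e-04]), 'ft_force': array([-0.03779081,  0.1667024 ,  0.15593079]), 'moment': array([0.01485688, 0.02070972, 0.02681924]), 'finger_gap': 0.08539883373388234} 0.011
```

View pics/top0.png

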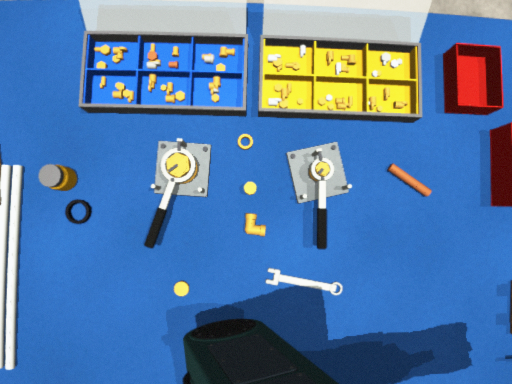

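View pics/side0.png

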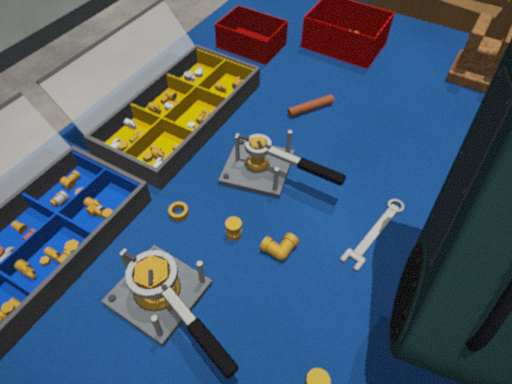

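The large union is on the left in the top view, with its ring at about (179,166) and its grip at about (156,227). The small union is at (322,170). I'll zoom in on the large one.

Run:
```python
from h import *
a=ld('top0.png')['image'][125:260,130:230]; b=ld('side0.png')['image'][235:384,95:245]
a=cv2.resize(a,None,fx=4,fy=4,interpolation=cv2.INTER_CUBIC);b=cv2.resize(b,None,fx=3.6,fy=3.6,interpolation=cv2.INTER_CUBIC)
o=np.zeros((600,800,3),np.uint8)
b=cv2.resize(b,(400,400));o[:540,:400]=a;o[:400,400:]=b;cv2.imwrite('pics/z0.png',o)
c=ld('top0.png');im=c['image']
for n,uv,z in(('L',(179,166),.079),('S',(322,170),.079)): print(n,ray(c,*uv,z))
h=cv2.cvtColor(im,cv2.COLOR_BGR2HSV)
# dark grip
m=((h[...,2]<60)).astype(np.uint8);m[:195]=0;m[260:]=0;m[:,:130]=0;m[:,360:]=0
n,l,s,ct=cv2.connectedComponentsWithStats(m)
for i in range(1,n):
  if s[i,4]>80: print(s[i],ct[i],ray(c,*ct[i],.0775))
```

```text
L [0.62724351 0.163184   0.079     ]
S [ 0.62711894 -0.16499389  0.079     ]
[145 208  22  40 364] [155.24175824 227.41483516] [0.48598812 0.21244    0.0775    ]
[317 209   9  39 348] [320.99712644 228.0545977 ] [ 0.49358488 -0.16499146  0.0775    ]
```

View pics/z0.png

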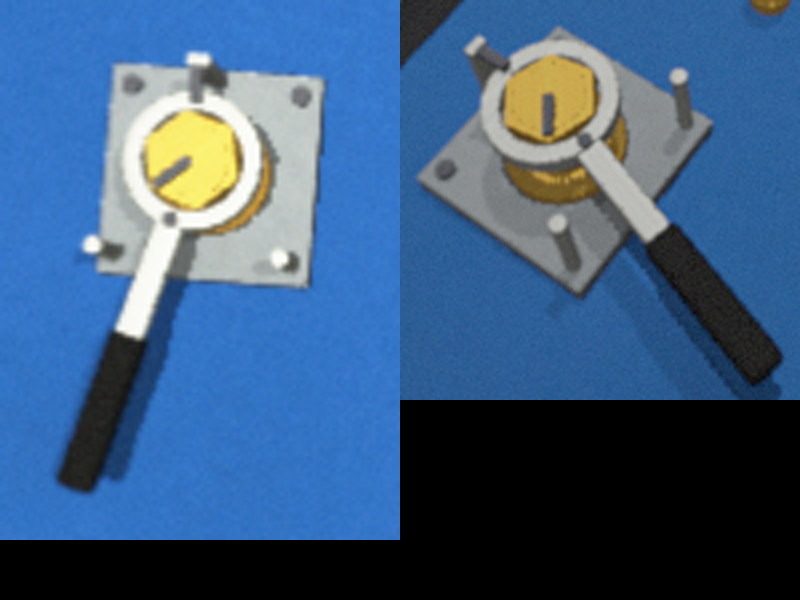

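```bash
cat >> h.py <<'E'
def bearings(f='top0.png',c=None):
    c=c or ld(f);im=c['image'];h=cv2.cvtColor(im,cv2.COLOR_BGR2HSV).astype(int)
    H,S,V=h[...,0],h[...,1],h[...,2]
    m=((H>20)&(H<32)&(S>110)&(V>150)).astype(np.uint8)
    m[:145]=0;m[190:]=0;m[:,:160]=0;m[:,205:]=0
    m=cv2.morphologyEx(m,cv2.MORPH_OPEN,np.ones((2,2)))
    cn=max(cv2.findContours(m,0,2)[0],key=cv2.contourArea);hull=cv2.convexHull(cn)
    M=cv2.moments(hull);u,v=M['m10']/M['m00'],M['m01']/M['m00'];A=ray(c,u,v,.079)
    w=np.array([ray(c,*p[0],.079) for p in hull]);r=np.linalg.norm((w-A)[:,:2],axis=1)
    print('nut px',u,v,'A',A,'r',r.min(),r.max())
    hm=np.zeros(m.shape,np.uint8);cv2.fillPoly(hm,[hull],1);hm=cv2.erode(hm,np.ones((3,3)))
    g=(hm>0)&((S<110)|(V<120)); vs,us=np.nonzero(g)
    P=np.array([ray(c,a,b,.084) for a,b in zip(us,vs)]); C=P.mean(0)
    b=np.degrees(np.arctan2(*(C-A)[[1,0]])); print('rib n',len(us),us.mean(),vs.mean(),C,'bearing',b,'dist',np.linalg.norm((C-A)[:2]))
    return A,b
E
python3 - <<'E'
from h import *
bearings()
c=ld('top0.png')
# ring by hand: zoomed extents u 122..262, v 92..230
print('ring',ray(c,130+192/4,125+161/4,.075))
t=ray(c,130+199/4-.4,125+58/4-.4,.085);t2=ray(c,130+197/4-.4,125+100/4-.4,.085);print('tab',t,t2)
G=ray(c,155.24,227.41,.0775);print(G)
print(cv2.resize(c['image'][155:176,166:192,2],None,fx=1,fy=1))
E
```

```text
nut px 178.52945828390665 165.42665085013837 A [0.6285339  0.16430917 0.079     ] r 0.02541077492250128 0.02833431637888877
rib n 28 172.78571428571428 167.28571428571428 [0.62328986 0.17630868 0.084     ] bearing 113.6063372402834 dist 0.01309534940570555
ring [0.62944095 0.16625124 0.075     ]
tab [0.68823241 0.16373737 0.085     ] [0.66401485 0.16391674 0.085     ]
[0.48599896 0.21244439 0.0775    ]
[[248 249 247 217 154 165 225 244 249 250 250 250 250 250 250 248 246 230
  196 173 215 246 249 250 249 245]
 [249 247 216 147 181 239 248 250 248 249 250 251 250 250 250 248 249 248
  248 247 243 236 246 250 251 249]
 [249 226 165 185 238 249 248 250 250 250 251 250 250 250 250 250 249 245
  249 250 250 247 233 248 250 251]
 [243 225 238 247 249 250 250 250 250 250 250 250 250 251 250 251 250 250
  250 250 250 248 190 240 250 250]
 [228 242 249 250 248 250 250 250 250 251 250 250 251 250 250 250 251 251
  250 250 250 248 190 198 247 250]
 [243 249 250 250 250 250 250 250 250 250 250 250 250 250 250 250 250 250
  251 250 250 249 184 155 241 250]
 [225 245 251 251 250 250 250 250 250 25
[... 895 characters left out ...]
50 250 250
  250 246 249 250 246 184 229 248]
 [189 179 153 121 117 126 181 241 249 251 251 250 250 250 251 250 251 250
  249 243 248 246 211 189 244 250]
 [225 211 174 132 150 229 247 249 251 250 250 251 250 251 251 250 250 247
  239 245 244 204 160 239 249 250]
 [244 210 166 168 234 249 250 250 250 249 250 250 250 251 251 251 249 229
  240 206 139 129 194 246 250 250]
 [248 237 181 158 220 244 249 250 247 243 249 251 251 250 250 250 249 243
  205 127 109 189 242 249 250 249]
 [249 248 237 188 160 186 229 244 248 249 250 250 251 250 250 248 231 175
  121 111 167 241 249 250 250 246]
 [249 249 247 240 207 168 164 169 217 245 248 249 250 250 247 212 140 113
  140 191 240 248 250 250 247 205]]
```

Run:
```python
from h import *
for f,(u0,u1,v0,v1) in(('top0.png',(166,180,162,174)),('side0.png',(140,158,268,292))):
    c=ld(f);im=c['image'];h=cv2.cvtColor(im,cv2.COLOR_BGR2HSV).astype(int)
    S=h[...,1]; 
    m=np.zeros(S.shape,np.uint8);m[v0:v1,u0:u1]=(S[v0:v1,u0:u1]<110)
    n,l,s,ct=cv2.connectedComponentsWithStats(m)
    for i in range(1,n):
        if s[i,4]<12: continue
        vs,us=np.nonzero(l==i);P=np.array([ray(c,a,b,.084)[:2] for a,b in zip(us,vs)])
        w,V=np.linalg.eigh(np.cov(P.T));d=V[:,1]
        q=(P-P.mean(0))@d
        print(f,s[i],ct[i],P.mean(0),'dir',np.degrees(np.arctan2(d[1],d[0])),'len',np.ptp(q),np.sqrt(w*12))
    print(f,'axis px',proj(c,[.6285,.1648,.079]))
b=ld('side0.png')['image'][245:320,110:200];cv2.imwrite('pics/z1.png',cv2.resize(b,None,fx=7,fy=7,interpolation=cv2.INTER_CUBIC))
```

```text
top0.png [166 164  12  10  43] [170.76744186 168.60465116] [0.62016156 0.18077792] dir 127.17555111453503 len 0.030772789822679284 [0.00861726 0.0322442 ]
top0.png axis px [[178.31428835 165.43590774]]
side0.png [148 270   5  15  73] [150. 277.] [0.6240947  0.17674699] dir 128.71745896992738 len 0.024330718661351076 [0.00727927 0.02509902]
side0.png [140 286  18   6  80] [148.675  289.2375] [0.61284216 0.19366309] dir -149.07410884592045 len 0.02618075818174123 [0.00748957 0.02816196]
side0.png axis px [[153.25888879 271.22499765]]
```

View pics/z1.png

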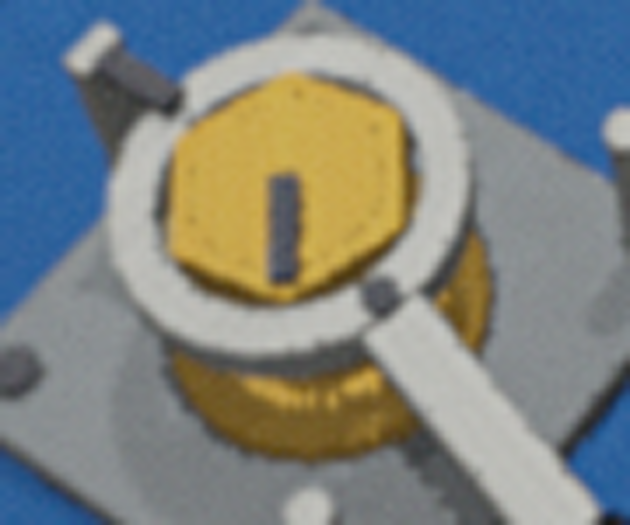

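```bash
cat >> h.py <<'E'
A0=np.array([.629,.165]);
def st():
    s=manip.sense();R=cv2.Rodrigues(np.array(s['orientation']))[0];p=np.array(s['ee_pos'])
    b=np.degrees(np.arctan2(R[1,0],R[0,0]))
    print('t %.2f'%s['time_s'],'p',p.round(4),'xb %.2f'%b,'tilt',R[:,2].round(3),'F',np.round(s['ft_force'],1),'M',np.round(s['moment'],2),'gap %.4f'%s['finger_gap'],'q',np.round(s['joint_positions'],2))
    d=p[:2]-A0; print('handle bearing %.1f r %.4f'%(np.degrees(np.arctan2(d[1],d[0])),np.hypot(*d)))
    return p,R,b
def to(X,bt):
    p,R,b=st(); print('xyz mm',(R.T@(np.array(X)-p)*1000).round(1),'spin',round((b-bt+180)%360-180,1))
E
python3 - <<'E'
from h import *
to([.486,.2124,.15],71.7)
E
```

```text
t 0.10 p [ 0.164  -0.4985  0.2419] xb -71.79 tilt [-0.     0.001 -1.   ] F [-0.   0.2  0.2] M [0.01 0.02 0.03] gap 0.0854 q [-1.41  0.26 -0.05  1.26  0.    1.42]
handle bearing -125.0 r 0.8102
xyz mm [-574.6 -528.    92.5] spin -143.5
```

Emit:
apply_moves --steps '[{"grip": 85, "xyz": [-48, -44, 0], "spin": -10}, {"grip": 85, "xyz": [-96, -88, 0], "spin": -20}, {"grip": 85, "xyz": [-144, -132, 0], "spin": -30}, {"grip": 85, "xyz": [-192, -176, 0], "spin": -40}, {"grip": 85, "xyz": [-240, -220, 0], "spin": -50}, {"grip": 85, "xyz": [-288, -264, 0], "spin": -60}, {"grip": 85, "xyz": [-336, -308, 0], "spin": -70}, {"grip": 85, "xyz": [-384, -352, 0], "spin": -80}, {"grip": 85, "xyz": [-432, -396, 0], "spin": -90}, {"grip": 85, "xyz": [-480, -440, 0], "spin": -100}, {"grip": 85, "xyz": [-528, -484, 0], "spin": -110}, {"grip": 85, "xyz": [-574, -528, 0], "spin": -120}]'

```text
time_s: 1.6
ee_pos: [0.4699, 0.1781, 0.2422]
orientation: [2.863, 1.292, -0.0]
ft_force: [0.7, -1.5, 0.3]
finger_gap: 0.0848
```

Run:
```python
from h import *
to([.486,.2124,.15],71.7)
```

```text
t 1.60 p [0.4699 0.1781 0.2422] xb 48.57 tilt [ 0. -0. -1.] F [ 0.7 -1.5  0.3] M [ 0.02 -0.09 -0.06] gap 0.0848 q [ 0.2   0.22 -0.1   1.24 -0.    0.92]
handle bearing 175.3 r 0.1597
xyz mm [ 36.4 -10.6  92.2] spin -23.1
```

Emit:
apply_moves --steps '[{"grip": 85, "xyz": [0, 0, 30], "spin": -10}, {"grip": 85, "xyz": [0, 0, 60], "spin": -20}, {"grip": 85, "xyz": [0, 0, 90], "spin": -23}, {"grip": 85, "xyz": [0, 0, 90], "spin": -23}, {"grip": 85, "xyz": [0, 0, 90], "spin": -23}]'

```text
time_s: 2.22
ee_pos: [0.4699, 0.1758, 0.1533]
orientation: [2.555, 1.827, 0.001]
ft_force: [0.2, -0.1, -0.3]
finger_gap: 0.0852
```

Run:
```python
from h import *
to([.486,.2124,.062],71.7)
c=snap('side','s1.png');print(proj(c,[.486,.2124,.0775]))
```

```text
t 2.23 p [0.4699 0.1758 0.1533] xb 71.12 tilt [ 0.001  0.    -1.   ] F [ 0.2 -0.1 -0.3] M [-0.03 -0.02 -0.01] gap 0.0852 q [ 0.2   0.27 -0.29  1.01 -0.    0.52]
handle bearing 176.1 r 0.1594
xyz mm [39.8  3.3 91.3] spin -0.6
[[212.71475947 344.7675818 ]]
```

View pics/s1.png

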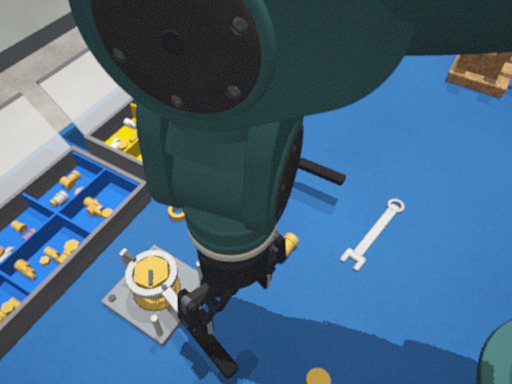

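Emit:
apply_moves --steps '[{"grip": 85, "xyz": [20, 2, 0], "spin": 0}, {"grip": 85, "xyz": [40, 3, 10], "spin": 0}, {"grip": 85, "xyz": [40, 3, 10], "spin": 0}, {"grip": 85, "xyz": [40, 3, 45], "spin": 0}, {"grip": 85, "xyz": [40, 3, 70], "spin": 0}, {"grip": 85, "xyz": [40, 3, 91], "spin": 0}, {"grip": 85, "xyz": [40, 3, 91], "spin": 0}, {"grip": 85, "xyz": [40, 3, 91], "spin": 0}]' --newtons 50

```text
time_s: 3.28
ee_pos: [0.4856, 0.2129, 0.062]
orientation: [2.554, 1.829, 0.001]
ft_force: [0.4, -0.1, 0.7]
finger_gap: 0.0851
```

Run:
```python
from h import *
to([.486,.2124,.062],71.7)
c=snap('side','s2.png');cv2.imwrite('pics/s2z.png',cv2.resize(c['image'][230:384,90:290],None,fx=3.8,fy=3.8))
```

```text
t 3.27 p [0.4856 0.2129 0.062 ] xb 71.21 tilt [ 0.001  0.    -1.   ] F [ 0.4 -0.1  0.7] M [-0.06  0.04 -0.03] gap 0.0851 q [ 0.26  0.39 -0.38  0.8  -0.    0.59]
handle bearing 161.5 r 0.1512
xyz mm [-0.3  0.5  0. ] spin -0.5
```

View pics/s2z.png

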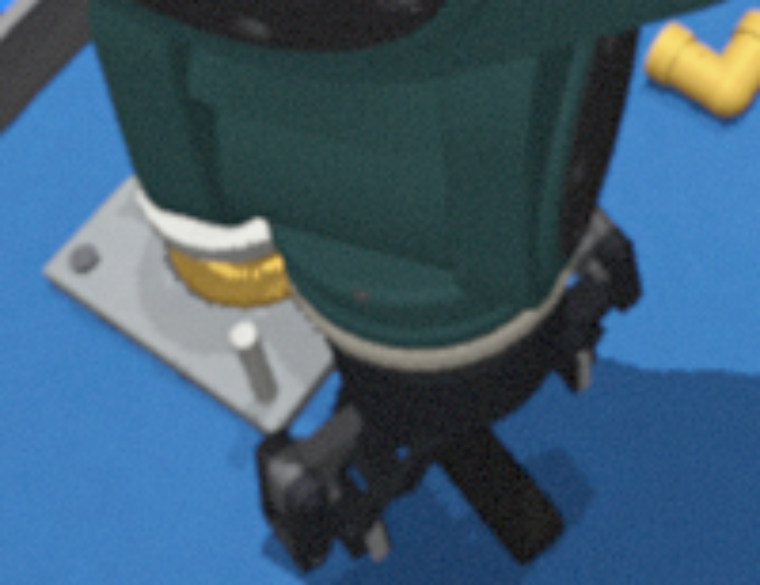

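Emit:
apply_moves --steps '[{"grip": 10, "xyz": [0, 0, 0], "spin": 0}, {"grip": 10, "xyz": [0, 0, 0], "spin": 0}, {"grip": 10, "xyz": [0, 0, 0], "spin": 0}, {"grip": 10, "xyz": [0, 0, 0], "spin": 0}, {"grip": 10, "xyz": [0, 0, 0], "spin": 0}, {"grip": 10, "xyz": [0, 0, 0], "spin": 0}]' --newtons 50

```text
time_s: 4.08
ee_pos: [0.4854, 0.213, 0.0615]
orientation: [-2.554, -1.829, -0.001]
ft_force: [-0.6, 2.7, 6.3]
finger_gap: 0.0213
```

```bash
cat >> h.py <<'E'
def arc(p,R,b,thetas,A=A0):
    d=p[:2]-A;t0=np.degrees(np.arctan2(d[1],d[0]));r=np.hypot(*d)
    for th in thetas:
        X=np.r_[A+r*np.array([np.cos(np.radians(th)),np.sin(np.radians(th))]),p[2]]
        print(round(th,1),(R.T@(X-p)*1000).round(0)[:2],'spin',round(t0-th,1))
E
python3 - <<'E'
from h import *
p,R,b=st()
arc(p,R,b,[161.5+4.5*k for k in range(1,12)])
E
```

```text
t 4.08 p [0.4854 0.213  0.0615] xb 71.23 tilt [ 0.     0.001 -1.   ] F [-0.6  2.7  6.3] M [0.53 0.26 0.4 ] gap 0.0213 q [ 0.26  0.39 -0.38  0.8   0.    0.59]
handle bearing 161.5 r 0.1514
166.0 [-12.   1.] spin -4.5
170.5 [-24.   2.] spin -9.0
175.0 [-35.   4.] spin -13.5
179.5 [-47.   8.] spin -18.0
184.0 [-58.  12.] spin -22.5
188.5 [-69.  17.] spin -27.0
193.0 [-79.  23.] spin -31.5
197.5 [-89.  29.] spin -36.0
202.0 [-98.  37.] spin -40.5
206.5 [-107.   45.] spin -45.0
211.0 [-115.   54.] spin -49.5
```

Emit:
apply_moves --steps '[{"grip": 10, "xyz": [-12, 1, 0], "spin": -4.5}, {"grip": 10, "xyz": [-24, 2, 0], "spin": -9}, {"grip": 10, "xyz": [-35, 4, 0], "spin": -13.5}, {"grip": 10, "xyz": [-47, 8, 0], "spin": -18}, {"grip": 10, "xyz": [-58, 12, 0], "spin": -22.5}, {"grip": 10, "xyz": [-69, 17, 0], "spin": -27}, {"grip": 10, "xyz": [-79, 23, 0], "spin": -31.5}, {"grip": 10, "xyz": [-89, 29, 0], "spin": -36}, {"grip": 10, "xyz": [-98, 37, 0], "spin": -40.5}, {"grip": 10, "xyz": [-107, 45, 0], "spin": -45}, {"grip": 10, "xyz": [-107, 45, 0], "spin": -45}]'

```text
time_s: 5.45
ee_pos: [0.4952, 0.0965, 0.0616]
orientation: [1.659, 2.666, 0.003]
ft_force: [6.6, 3.5, -1.3]
finger_gap: 0.0212
```

Run:
```python
from h import *
p,R,b=st()
c=snap('top','t2.png');d=snap('side','s3.png')
o=np.hstack([cv2.resize(c['image'][125:260,120:255],(400,400)),cv2.resize(d['image'][235:384,95:245],(400,400))]);cv2.imwrite('pics/z3.png',o)
p,R,b=st()
th=np.degrees(np.arctan2(*(p[:2]-A0)[::-1]))
arc(p,R,b,[th-5.5*k for k in range(1,13)])
```

```text
t 5.45 p [0.4952 0.0965 0.0616] xb 116.22 tilt [ 0.003  0.001 -1.   ] F [ 6.6  3.5 -1.3] M [ 0.67 -1.28  0.07] gap 0.0212 q [ 0.03  0.36 -0.44  0.77  0.   -0.43]
handle bearing -152.9 r 0.1504
t 5.55 p [0.495  0.0968 0.0616] xb 116.18 tilt [ 0.003  0.001 -1.   ] F [ 6.4  2.1 -3.2] M [ 0.52 -1.38 -0.05] gap 0.0212 q [ 0.03  0.36 -0.44  0.77  0.   -0.43]
handle bearing -153.0 r 0.1504
-158.5 [14.  0.] spin 5.5
-164.0 [29.  2.] spin 11.0
-169.5 [43.  6.] spin 16.5
-175.0 [56. 10.] spin 22.0
-180.5 [70. 16.] spin 27.5
-186.0 [82. 23.] spin 33.0
-191.5 [94. 31.] spin 38.5
-197.0 [105.  41.] spin 44.0
-202.5 [115.  51.] spin 49.5
-208.0 [124.  62.] spin 55.0
-213.5 [132.  75.] spin 60.5
-219.0 [139.  87.] spin 66.0
```

View pics/z3.png

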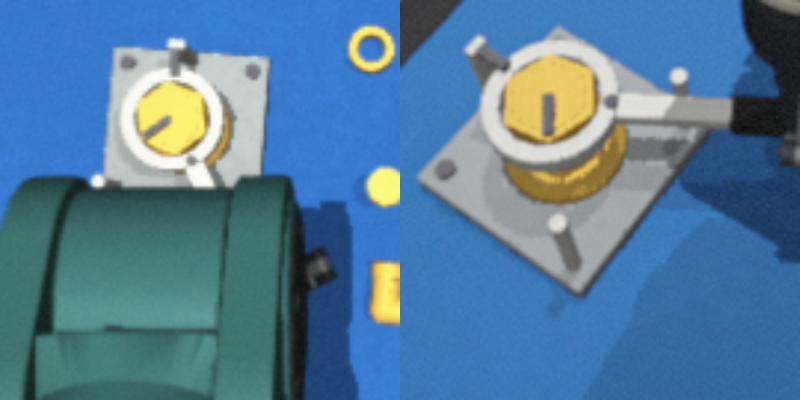

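The nut kept its angle while the handle swung back to about 207°. Next is the first drive stroke.

Emit:
apply_moves --steps '[{"grip": 10, "xyz": [14, 0, 0], "spin": 5.5}, {"grip": 10, "xyz": [29, 2, 0], "spin": 11}, {"grip": 10, "xyz": [43, 6, 0], "spin": 16.5}, {"grip": 10, "xyz": [56, 10, 0], "spin": 22}, {"grip": 10, "xyz": [70, 16, 0], "spin": 27.5}, {"grip": 10, "xyz": [82, 23, 0], "spin": 33}, {"grip": 10, "xyz": [94, 31, 0], "spin": 38.5}, {"grip": 10, "xyz": [105, 41, 0], "spin": 44}, {"grip": 10, "xyz": [115, 51, 0], "spin": 49.5}, {"grip": 10, "xyz": [124, 62, 0], "spin": 55}, {"grip": 10, "xyz": [132, 75, 0], "spin": 60.5}, {"grip": 10, "xyz": [136, 81, 0], "spin": 63}]'

```text
time_s: 7.05
ee_pos: [0.5064, 0.2553, 0.0615]
orientation: [2.81, 1.405, 0.001]
ft_force: [0.5, 0.0, 6.3]
finger_gap: 0.0212
```

```bash
cat >> h.py <<'E'
def rib(c,z=.084):
    # side view: dark grey rib inside nut
    im=c['image'];h=cv2.cvtColor(im,cv2.COLOR_BGR2HSV).astype(int)
    y=((h[...,0]>12)&(h[...,0]<32)&(h[...,1]>110)&(h[...,2]>120)).astype(np.uint8)
    y[:240]=0;y[:,:120]=0;y[288:]=0;y[:,190:]=0
    m=np.zeros(y.shape,np.uint8);q=(h[...,1]<110)&(h[...,2]<150);m[252:290,130:172]=q[252:290,130:172]
    n,l,s,ct=cv2.connectedComponentsWithStats(m)
    for i in range(1,n):
        if s[i,4]<12: continue
        vs,us=np.nonzero(l==i);P=np.array([ray(c,a,b,z)[:2] for a,b in zip(us,vs)])
        w,V=np.linalg.eigh(np.cov(P.T));d=V[:,1]
        print(s[i],ct[i].round(1),P.mean(0).round(4),'dir %.1f'%np.degrees(np.arctan2(d[1],d[0])),np.sqrt(w*12).round(4))
def look(k):
    c=snap('top','t%s.png'%k);d=snap('side','s%s.png'%k);rib(d)
    o=np.hstack([cv2.resize(c['image'][125:260,120:255],(400,400)),cv2.resize(d['image'][235:384,95:245],(400,400))]);cv2.imwrite('pics/z%s.png'%k,o)
    p,R,b=st();return p,R,b,np.degrees(np.arctan2(*(p[:2]-A0)[::-1]))
E
python3 - <<'E'
from h import *
p,R,b,th=look(4)
arc(p,R,b,[th+5.5*k for k in range(1,13)])
E
```

```text
[ 130  252   42   38 1456] [150.3 270.5] [0.6309 0.1675] dir 165.1 [0.0598 0.0714]
t 7.15 p [0.5065 0.2555 0.0615] xb 53.20 tilt [ 0.001  0.    -1.   ] F [-0.7  1.6  7.6] M [0.39 0.22 0.71] gap 0.0211 q [ 0.32  0.45 -0.28  0.84  0.    0.97]
handle bearing 143.6 r 0.1523
149.1 [-15.   1.] spin -5.5
154.6 [-29.   3.] spin -11.0
160.1 [-43.   7.] spin -16.5
165.6 [-57.  11.] spin -22.0
171.1 [-70.  18.] spin -27.5
176.6 [-83.  25.] spin -33.0
182.1 [-95.  34.] spin -38.5
187.6 [-106.   43.] spin -44.0
193.1 [-115.   54.] spin -49.5
198.6 [-124.   66.] spin -55.0
204.1 [-132.   78.] spin -60.5
209.6 [-139.   91.] spin -66.0
```

View pics/z4.png

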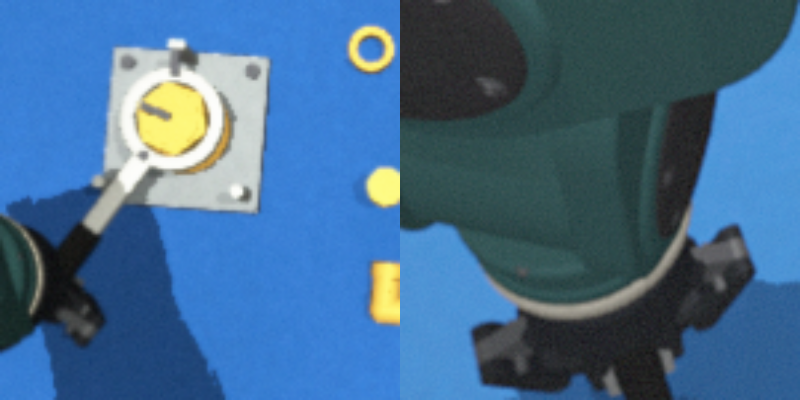

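The rib is now near 65° (it moved about 63°), so about 68° remains. Swinging back.

Emit:
apply_moves --steps '[{"grip": 10, "xyz": [-15, 1, 0], "spin": -5.5}, {"grip": 10, "xyz": [-29, 3, 0], "spin": -11}, {"grip": 10, "xyz": [-43, 7, 0], "spin": -16.5}, {"grip": 10, "xyz": [-57, 11, 0], "spin": -22}, {"grip": 10, "xyz": [-70, 18, 0], "spin": -27.5}, {"grip": 10, "xyz": [-83, 25, 0], "spin": -33}, {"grip": 10, "xyz": [-95, 34, 0], "spin": -38.5}, {"grip": 10, "xyz": [-106, 43, 0], "spin": -44}, {"grip": 10, "xyz": [-115, 54, 0], "spin": -49.5}, {"grip": 10, "xyz": [-124, 66, 0], "spin": -55}, {"grip": 10, "xyz": [-132, 78, 0], "spin": -60.5}, {"grip": 10, "xyz": [-138, 88, 0], "spin": -64.5}]'

```text
time_s: 8.65
ee_pos: [0.4975, 0.0919, 0.0618]
orientation: [1.619, 2.688, 0.009]
ft_force: [22.7, 15.4, -16.4]
finger_gap: 0.0213
```

Run:
```python
from h import *
def topang(f):
    c=ld(f);im=c['image'];h=cv2.cvtColor(im,cv2.COLOR_BGR2HSV).astype(int)
    q=((h[...,1]<130)|(h[...,2]<130)).astype(np.uint8);m=np.zeros_like(q)
    yy,xx=np.mgrid[:q.shape[0],:q.shape[1]];m[(xx-178.2)**2+(yy-165.2)**2<9.5**2]=1;m&=q
    n,l,s,ct=cv2.connectedComponentsWithStats(m)
    i=1+np.argmax(s[1:,4]);vs,us=np.nonzero(l==i);P=np.array([ray(c,a,b,.084)[:2] for a,b in zip(us,vs)])
    w,V=np.linalg.eigh(np.cov(P.T));d=V[:,1];d=d*np.sign(d@(P.mean(0)-A0));print(f,s[i],P.mean(0),np.degrees(np.arctan2(d[1],d[0])),np.sqrt(12*w))
for f in('top0.png','t2.png','t4.png'): topang(f)
p,R,b,th=look(5)
topang('t5.png')
arc(p,R,b,[th-5.5*k for k in range(1,13)])
```

```text
top0.png [170 164   9   7  28] [0.62465118 0.17416794] 126.81856636992666 [0.00702063 0.02133891]
t2.png [170 164   9   7  29] [0.62470393 0.17430731] 126.30222970606502 [0.00728017 0.02100818]
t4.png [170 160   8   6  26] [0.6338232  0.17553422] 67.60673002532471 [0.00747578 0.01880713]
[130 254   6   8  34] [132.2 257.9] [0.6691 0.1648] dir 158.1 [0.0073 0.0134]
[132 269   2   9  14] [132.6 273.4] [0.6508 0.1853] dir 128.6 [0.0025 0.0142]
[135 269  16  12  67] [142.7 274.4] [0.6363 0.179 ] dir 68.6 [0.0069 0.0255]
[166 285   6   5  15] [169.3 287.7] [0.588  0.1761] dir 74.8 [0.0047 0.0093]
t 8.75 p [0.4976 0.0918 0.0617] xb 117.81 tilt [ 0.006  0.003 -1.   ] F [ 17.2  13.2 -11.4] M [ 2.27 -3.35  0.44] gap 0.0211 q [ 0.02  0.36 -0.44  0.77  0.   -0.47]
handle bearing -150.9 r 0.1504
t5.png [170 160   8   6  25] [0.63385905 0.17523441] 65.15880655207994 [0.00711466 0.01861216]
-156.4 [14.  0.] spin 5.5
-161.9 [29.  2.] spin 11.0
-167.4 [43.  5.] spin 16.5
-172.9 [57. 10.] spin 22.0
-178.4 [70. 15.] spin 27.5
-183.9 [82. 22.] spin 33.0
-189.4 [94. 31.] spin 38.5
-194.9 [105.  40.] spin 44.0
-200.4 [116.  50.] spin 49.5
-205.9 [125.  61.] spin 55.0
-211.4 [133.  73.] spin 60.5
-216.9 [139.  86.] spin 66.0
```

View pics/z5.png

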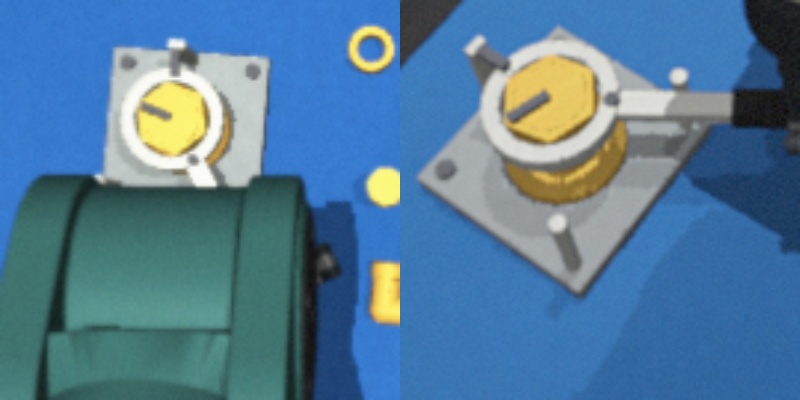

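The rib is at about 67° and about 70° remains. The handle is just touching the post on the return side. Second drive stroke.

Emit:
apply_moves --steps '[{"grip": 10, "xyz": [14, 0, 0], "spin": 5.5}, {"grip": 10, "xyz": [29, 2, 0], "spin": 11}, {"grip": 10, "xyz": [43, 5, 0], "spin": 16.5}, {"grip": 10, "xyz": [57, 10, 0], "spin": 22}, {"grip": 10, "xyz": [70, 15, 0], "spin": 27.5}, {"grip": 10, "xyz": [82, 22, 0], "spin": 33}, {"grip": 10, "xyz": [94, 31, 0], "spin": 38.5}, {"grip": 10, "xyz": [105, 40, 0], "spin": 44}, {"grip": 10, "xyz": [116, 50, 0], "spin": 49.5}, {"grip": 10, "xyz": [125, 61, 0], "spin": 55}, {"grip": 10, "xyz": [133, 73, 0], "spin": 60.5}, {"grip": 10, "xyz": [138, 84, 0], "spin": 65}]'

```text
time_s: 10.25
ee_pos: [0.5053, 0.2536, 0.0616]
orientation: [2.816, 1.393, 0.003]
ft_force: [0.7, 3.4, 3.8]
finger_gap: 0.021
```

Run:
```python
from h import *
p,R,b,th=look(6)
arc(p,R,b,[th+5*k for k in range(1,13)])
c=ld('t6.png');cv2.imwrite('pics/z6b.png',cv2.resize(c['image'][140:190,150:215],None,fx=11,fy=11,interpolation=cv2.INTER_CUBIC))
```

```text
[ 130  252   42   38 1458] [150.2 270.3] [0.6313 0.1673] dir 165.8 [0.0599 0.071 ]
t 10.35 p [0.5056 0.2541 0.0616] xb 52.70 tilt [ 0.002  0.001 -1.   ] F [4.7 4.1 3.9] M [ 0.9  -0.65  1.43] gap 0.0212 q [ 0.32  0.44 -0.29  0.84  0.    0.97]
handle bearing 144.2 r 0.1523
149.2 [-13.   1.] spin -5.0
154.2 [-26.   3.] spin -10.0
159.2 [-39.   6.] spin -15.0
164.2 [-52.  11.] spin -20.0
169.2 [-64.  16.] spin -25.0
174.2 [-76.  22.] spin -30.0
179.2 [-87.  30.] spin -35.0
184.2 [-97.  38.] spin -40.0
189.2 [-106.   47.] spin -45.0
194.2 [-115.   57.] spin -50.0
199.2 [-123.   68.] spin -55.0
204.2 [-130.   79.] spin -60.0
```

View pics/z6b.png

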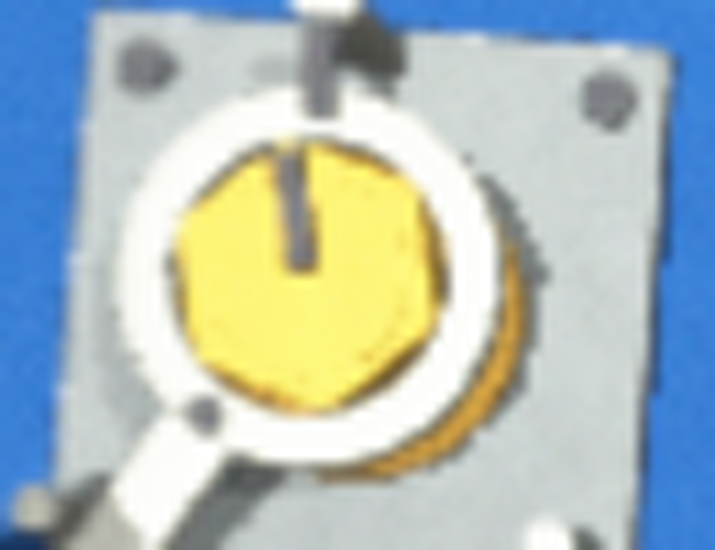

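The rib is at about +5° and the tab at about −3.7°, so roughly 8° remains. There are about 3° of swing left before the post, so I'll use 3° of command.

Emit:
apply_moves --steps '[{"grip": 10, "xyz": [4, 1, 0], "spin": 1.5}, {"grip": 10, "xyz": [8, 2, 0], "spin": 3}, {"grip": 10, "xyz": [8, 2, 0], "spin": 3}, {"grip": 10, "xyz": [8, 2, 0], "spin": 3}]'

```text
time_s: 10.85
ee_pos: [0.5095, 0.2595, 0.0616]
orientation: [-2.845, -1.323, -0.0]
ft_force: [-7.6, 13.5, 7.8]
finger_gap: 0.0213
```

Run:
```python
from h import *
p,R,b,th=look(7)
arc(p,R,b,[th+5*k for k in range(1,7)])
c=ld('t7.png');cv2.imwrite('pics/z7b.png',cv2.resize(c['image'][140:190,150:215],None,fx=11,fy=11,interpolation=cv2.INTER_CUBIC))
```

```text
[ 130  252   42   38 1449] [150.5 270.7] [0.6306 0.1677] dir 164.4 [0.0595 0.0707]
t 10.95 p [0.5096 0.2595 0.0616] xb 49.86 tilt [-0.001  0.003 -1.   ] F [-7.7 13.8  8.3] M [2.54 1.35 1.66] gap 0.0212 q [ 0.33  0.45 -0.27  0.85  0.    1.03]
handle bearing 141.7 r 0.1523
146.7 [-13.   1.] spin -5.0
151.7 [-26.   3.] spin -10.0
156.7 [-39.   6.] spin -15.0
161.7 [-52.  11.] spin -20.0
166.7 [-64.  16.] spin -25.0
171.7 [-75.  23.] spin -30.0
```

View pics/z7b.png

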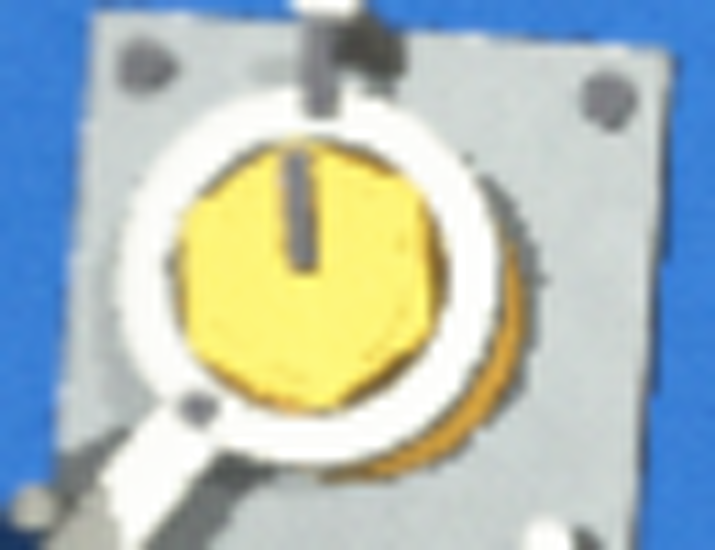

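The rib is at about +2.5 to 3° and the tab at about −4 to −5.5°, so about 7° remains. That is within tolerance, but the margin is small. I'll swing back 30° and creep forward, never advancing more than the remainder between looks.

Emit:
apply_moves --steps '[{"grip": 10, "xyz": [-13, 1, 0], "spin": -5}, {"grip": 10, "xyz": [-26, 3, 0], "spin": -10}, {"grip": 10, "xyz": [-39, 6, 0], "spin": -15}, {"grip": 10, "xyz": [-52, 11, 0], "spin": -20}, {"grip": 10, "xyz": [-64, 16, 0], "spin": -25}, {"grip": 10, "xyz": [-75, 23, 0], "spin": -30}, {"grip": 10, "xyz": [-75, 23, 0], "spin": -30}, {"grip": 10, "xyz": [-64, 16, 0], "spin": -25}, {"grip": 10, "xyz": [-64, 16, 0], "spin": -25}]'

```text
time_s: 12.08
ee_pos: [0.4819, 0.2002, 0.0616]
orientation: [-2.496, -1.906, -0.004]
ft_force: [1.7, 8.5, 3.5]
finger_gap: 0.0211
```

```bash
cat >> h.py <<'E'
def pair(a,b,o):
    x=[cv2.resize(ld(f)['image'][145:185,158:198],(400,400),interpolation=cv2.INTER_CUBIC) for f in(a,b)];cv2.imwrite('pics/'+o,np.hstack(x))
def topang(f):
    c=ld(f);im=c['image'];h=cv2.cvtColor(im,cv2.COLOR_BGR2HSV).astype(int)
    w=np.clip(240-im[...,2].astype(float),0,120);yy,xx=np.mgrid[:w.shape[0],:w.shape[1]]
    w[(abs(xx-177.5)>4)|(yy<155)|(yy>164.5)]=0
    # per-row weighted column centroid, rib region only
    r=[(v,(w[v]*xx[v]).sum()/w[v].sum()) for v in range(155,164) if w[v].sum()>150]
    r=np.array(r);k=np.polyfit(r[:,0],r[:,1],1);e=[ray(c,np.polyval(k,v),v,.084) for v in(155,164)]
    d=e[0]-e[1];print(f,'rib',np.degrees(np.arctan2(d[1],d[0])).round(1),'ends',e[0].round(4),e[1].round(4),r[:,1].round(1))
E
python3 - <<'E'
from h import *
p,R,b,th=look(8)
for f in('t6.png','t7.png','t8.png'):topang(f)
pair('t7.png','t8.png','p8.png')
arc(p,R,b,[th-2*k for k in range(1,9)])
E
```

```text
[130 252  42  32 617] [154.4 263.1] [0.6336 0.1544] dir -173.5 [0.0392 0.065 ]
[132 269   2   8  12] [132.7 273.2] [0.6509 0.1851] dir 126.0 [0.0023 0.0136]
[164 284   5   5  20] [165.8 285.8] [0.5945 0.1763] dir 145.0 [0.0066 0.0075]
t 12.18 p [0.4819 0.1999 0.0616] xb 74.82 tilt [ 0.001  0.002 -1.   ] F [2.  9.8 3.6] M [ 1.79 -0.26  1.46] gap 0.0213 q [ 0.24  0.38 -0.4   0.79  0.    0.5 ]
handle bearing 166.6 r 0.1512
t6.png rib 10.6 ends [0.6516 0.1703 0.084 ] [0.6311 0.1664 0.084 ] [176.  176.  176.1 176.3 176.6 176.7 176.9 177.  176.9]
t7.png rib 6.4 ends [0.6516 0.1689 0.084 ] [0.6311 0.1666 0.084 ] [176.4 176.7 176.7 176.7 176.8 177.  177.  177.  177.1]
t8.png rib 6.4 ends [0.6516 0.1689 0.084 ] [0.6311 0.1666 0.084 ] [176.4 176.6 176.7 176.7 176.8 177.  176.9 176.9 177.1]
164.6 [ 5. -0.] spin 2.0
162.6 [11.  0.] spin 4.0
160.6 [16.  0.] spin 6.0
158.6 [21.  1.] spin 8.0
156.6 [26.  1.] spin 10.0
154.6 [32.  2.] spin 12.0
152.6 [37.  3.] spin 14.0
150.6 [42.  5.] spin 16.0
```

View pics/p8.png

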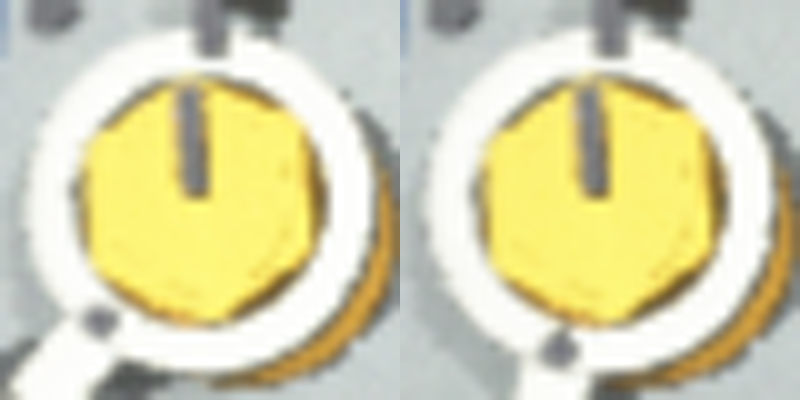

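Emit:
apply_moves --steps '[{"grip": 10, "xyz": [11, 0, 0], "spin": 4}, {"grip": 10, "xyz": [18, 0, 0], "spin": 7}, {"grip": 10, "xyz": [18, 0, 0], "spin": 7}]'

```text
time_s: 12.55
ee_pos: [0.4869, 0.2176, 0.0616]
orientation: [-2.607, -1.751, -0.004]
ft_force: [3.4, 10.7, 1.5]
finger_gap: 0.021
```

Run:
```python
from h import *
p,R,b,th=look(9)
for f in('t7.png','t8.png','t9.png'):topang(f)
pair('t8.png','t9.png','p9.png')
arc(p,R,b,[th-2*k for k in range(1,7)])
```

```text
[ 130  252   42   38 1269] [151.1 270.3] [0.63   0.1667] dir 166.3 [0.0586 0.0703]
t 12.65 p [0.4869 0.2173 0.0616] xb 67.82 tilt [ 0.002  0.003 -1.   ] F [ 2.6 10.7  2. ] M [ 1.84 -0.58  1.59] gap 0.0209 q [ 0.27  0.4  -0.37  0.8   0.    0.65]
handle bearing 159.8 r 0.1514
t7.png rib 6.4 ends [0.6516 0.1689 0.084 ] [0.6311 0.1666 0.084 ] [176.4 176.7 176.7 176.7 176.8 177.  177.  177.  177.1]
t8.png rib 6.4 ends [0.6516 0.1689 0.084 ] [0.6311 0.1666 0.084 ] [176.4 176.6 176.7 176.7 176.8 177.  176.9 176.9 177.1]
t9.png rib 6.4 ends [0.6516 0.1689 0.084 ] [0.6311 0.1666 0.084 ] [176.4 176.7 176.7 176.7 176.9 177.  176.9 177.  177.1]
157.8 [ 5. -0.] spin 2.0
155.8 [11.  0.] spin 4.0
153.8 [16.  0.] spin 6.0
151.8 [21.  1.] spin 8.0
149.8 [26.  1.] spin 10.0
147.8 [32.  2.] spin 12.0
```

View pics/p9.png

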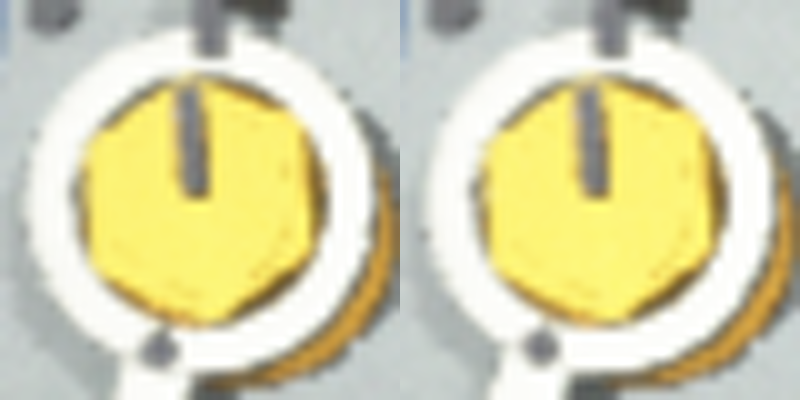

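Still in the play. I'll advance 6° more, which cannot overshoot because about 8–10° remains.

Emit:
apply_moves --steps '[{"grip": 10, "xyz": [8, 0, 0], "spin": 3}, {"grip": 10, "xyz": [16, 0, 0], "spin": 6}, {"grip": 10, "xyz": [16, 0, 0], "spin": 6}]'

```text
time_s: 13.02
ee_pos: [0.4929, 0.232, 0.0616]
orientation: [-2.695, -1.613, -0.003]
ft_force: [2.1, 6.8, 3.0]
finger_gap: 0.021
```

Run:
```python
from h import *
p,R,b,th=look(10)
topang('t10.png')
pair('t9.png','t10.png','p10.png')
arc(p,R,b,[th-2*k for k in range(1,7)])
```

```text
[ 130  252   42   38 1506] [150.5 270.4] [0.6309 0.1672] dir 162.0 [0.0604 0.0704]
t 13.12 p [0.4928 0.2318 0.0616] xb 61.82 tilt [ 0.001  0.002 -1.   ] F [2.5 6.9 2.4] M [ 1.34 -0.31  1.73] gap 0.0210 q [ 0.29  0.41 -0.34  0.81  0.    0.78]
handle bearing 153.9 r 0.1517
t10.png rib 3.7 ends [0.6517 0.1679 0.084 ] [0.6311 0.1666 0.084 ] [177.  177.  177.  177.  177.1 177.1 177.1 177.1 177.1]
151.9 [ 5. -0.] spin 2.0
149.9 [11. -0.] spin 4.0
147.9 [16.  0.] spin 6.0
145.9 [21.  1.] spin 8.0
143.9 [26.  1.] spin 10.0
141.9 [32.  2.] spin 12.0
```

View pics/p10.png

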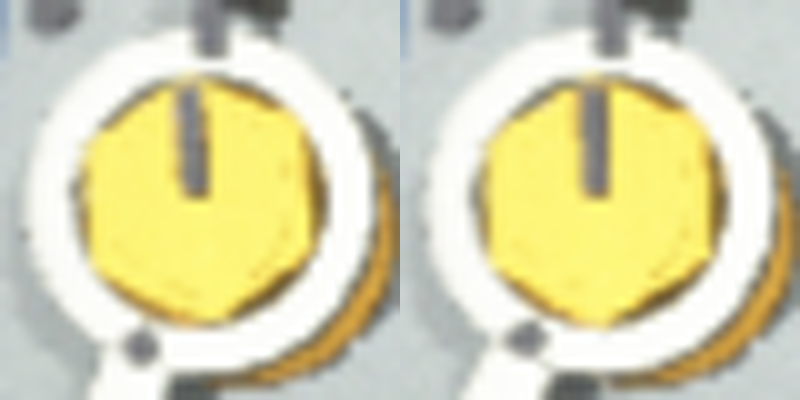

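It has engaged and the rib moved about 3°. About 5° remains, so I'll advance 4.5°.

Emit:
apply_moves --steps '[{"grip": 10, "xyz": [6, 0, 0], "spin": 2.2}, {"grip": 10, "xyz": [12, 0, 0], "spin": 4.5}, {"grip": 10, "xyz": [12, 0, 0], "spin": 4.5}]'

```text
time_s: 13.5
ee_pos: [0.4984, 0.2426, 0.0616]
orientation: [-2.756, -1.506, -0.003]
ft_force: [0.2, 7.6, 4.3]
finger_gap: 0.0212
```

Run:
```python
from h import *
p,R,b,th=look(11)
topang('t11.png')
pair('t10.png','t11.png','p11.png')
```

```text
[ 130  252   42   38 1505] [150.5 270.2] [0.631  0.1671] dir 163.4 [0.0601 0.0711]
t 13.60 p [0.4983 0.2424 0.0616] xb 57.32 tilt [ 0.001  0.002 -1.   ] F [1.1 7.8 2.9] M [ 1.47 -0.11  1.78] gap 0.0213 q [ 0.31  0.43 -0.32  0.82  0.    0.88]
handle bearing 149.4 r 0.1519
t11.png rib -2.0 ends [0.6517 0.166  0.084 ] [0.6311 0.1667 0.084 ] [177.7 177.7 177.7 177.7 177.4 177.3 177.3 177.3 177.2]
```

View pics/p11.png

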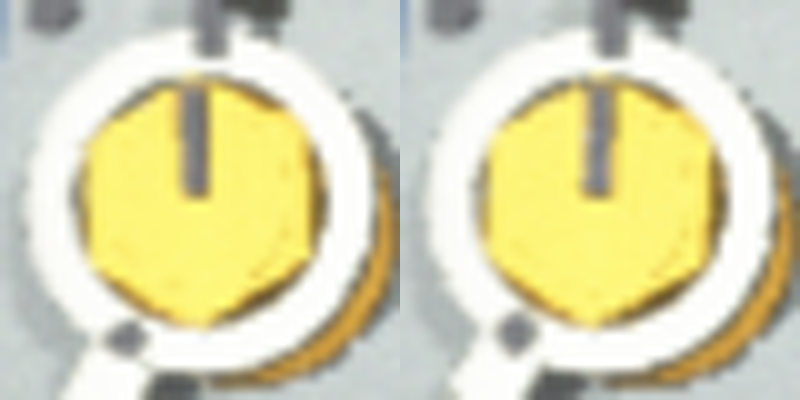

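The rib now lines up with the tab. Releasing and lifting straight up.

Emit:
apply_moves --steps '[{"grip": 60, "xyz": [0, 0, 0], "spin": 0}, {"grip": 60, "xyz": [0, 0, 0], "spin": 0}, {"grip": 60, "xyz": [0, 0, 0], "spin": 0}, {"grip": 60, "xyz": [0, 0, 0], "spin": 0}, {"grip": 60, "xyz": [0, 0, -40], "spin": 0}, {"grip": 60, "xyz": [0, 0, -80], "spin": 0}, {"grip": 60, "xyz": [0, 0, -120], "spin": 0}, {"grip": 60, "xyz": [50, -50, -150], "spin": 0}, {"grip": 60, "xyz": [80, -20, -150], "spin": 0}, {"grip": 60, "xyz": [80, -20, -150], "spin": 0}, {"grip": 60, "xyz": [80, -20, -150], "spin": 0}]'

```text
time_s: 14.98
ee_pos: [0.5239, 0.3192, 0.2108]
orientation: [-2.758, -1.504, 0.002]
ft_force: [0.5, 0.2, 0.6]
finger_gap: 0.0603
```

Run:
```python
from h import *
p,R,b,th=look(12)
topang('t12.png')
pair('t11.png','t12.png','p12.png')
c=ld('t12.png');h=cv2.cvtColor(c['image'],cv2.COLOR_BGR2HSV)
m=(h[...,2]<60).astype(np.uint8);m[:195]=0;m[260:]=0;m[:,:300]=0;m[:,340:]=0
n,l,s,ct=cv2.connectedComponentsWithStats(m);print([(s[i],ct[i]) for i in range(1,n) if s[i,4]>80])
```

```text
[130 254   6   8  33] [132.2 258. ] [0.669  0.1649] dir 160.1 [0.0073 0.0133]
[137 261  14  10  57] [143.5 265.9] [0.6449 0.1669] dir 179.0 [0.0062 0.025 ]
[132 267   3  10  13] [132.8 271.5] [0.6526 0.1827] dir 117.7 [0.0021 0.0164]
[156 281   9   9  20] [160.2 286.4] [0.601  0.1813] dir 105.8 [0.0093 0.0137]
[167 285   5   5  14] [169.6 287.6] [0.5877 0.1758] dir 84.4 [0.0044 0.0084]
t 15.07 p [0.5237 0.3189 0.2111] xb 57.18 tilt [-0.001 -0.    -1.   ] F [-0.6  0.   0.4] M [-0.   -0.02  0.03] gap 0.0598 q [ 0.41  0.43  0.12  1.26 -0.    0.99]
handle bearing 124.4 r 0.1865
t12.png rib -1.5 ends [0.6517 0.1661 0.084 ] [0.6311 0.1666 0.084 ] [177.6 177.7 177.7 177.7 177.4 177.3 177.3 177.3 177.2]
[(array([317, 209,   9,  39, 344], dtype=int32), array([321.00290698, 228.16860465]))]
```

View pics/p12.png

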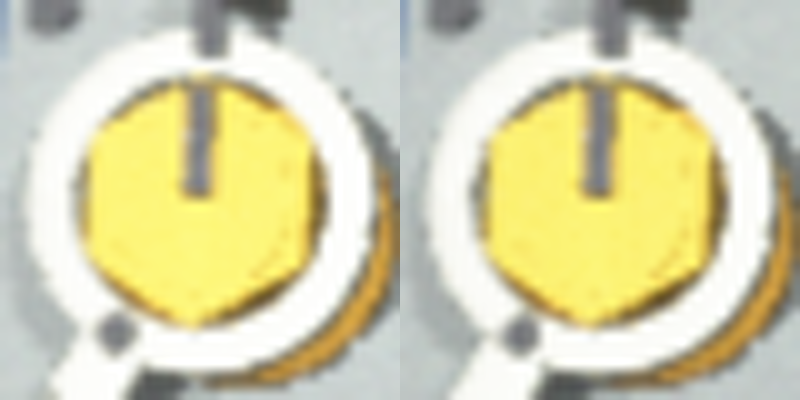

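View pics/t12.png

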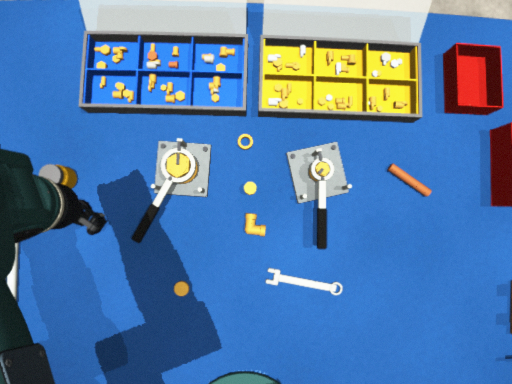

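View pics/s12.png

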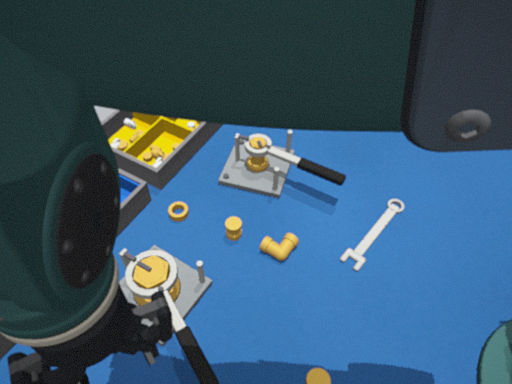

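The top view shows the rib running from (177,164) up to (178,155), straight at the tab at (179,145). The gripper is clear and the small grip hasn't moved (321,228). Handing in.

Run:
```python
from h import *
print(manip.job_done()); st()
```

```text
the job is handed in; nothing more can be done
None
the job is handed in; nothing more can be done
```

I tightened the large nut with its wrench and handed the job in at about 15 s of the 51 s allowed. It took two full ratchet strokes and one short corrective stroke. I then let go and lifted the gripper clear.

- **Nut angle:** the last pictures put the rib at about −1.5° (top view) and −1° (side view). The tab is at about −4° ± 2°, so the nut is about 2–3° short of the tab against the 15° tolerance. The picture taken after letting go showed the same rib angle.
- **Rib measurement:** early on, two ways of measuring the rib's starting angle disagreed (114° and 128°). I used the rib's long direction, 128°, which both cameras supported.
- **Clearance:** the wrist force read about zero with the gripper clear of everything. The fingers never came near the nut.
- **Small wrench:** its grip is at the same pixel position as at the start, to within 0.2 px.
- **Wrench stops:** on the second swing back the handle pressed lightly on a stop post, with a wrist force of about 32 N against the 120 N limit.

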